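# Find the rocking canister lid and press it home

### The arm

A 6-joint arm with a two-finger parallel gripper is mounted at the origin on a cart in front of the work surface, level with it; the furniture and walls round the work are solid. World frame = base frame: x ahead of the robot, y to its left, z up, the work surface at z = 0. Lengths are in m, angles in degrees, forces in N, time in s.
With the tool pointing down it reaches from about 0.375 to 0.9 m from the base axis. Payload 3.1 kg.
Tool frame: the origin (TCP) lies on the centre line of the jaws, within the pads' length; the fingertips stand 19 mm ahead of it and the grasp point (between the pads) is the TCP; z points along the fingers, y is the direction in which the jaws open and shut (so a half turn about z gives the same grasp; the last joint's range is limited). The gripper opens to 87 mm and grips with 3 to 60 N. Pads are 19 mm wide; open, the fingers measure 117 mm over their backs; the gripper's body (75 mm by 190 mm) begins 51 mm behind the grasp point.
Start: joints at [-81.561, 30.224, 82.088, -0, 67.689, -10.227], TCP at [0.2, -0.592, 0.242] pointing down, gripper open.
Joint ranges: [-176.69, 176.69], [-43.24, 126.21], [12.49, 139.97], [-82, 262], [0, 151.66], [-163.58, 163.58]. Speed limits (degrees/s): [159.86, 159.86, 180, 180, 180, 180].

### API

Orientations are given as a 3x3 rotation matrix whose columns are the frame's x, y, z axes.
In Python, from rig import bot gives the robot as it stands.
- The arm moves only by the tool carry_out, never from a script. Its argument "targets" is a list of rows, each a list of 6 numbers: the shift along the tool's x, y, z each as a share of 200 mm, from -1 to 1, then the turn, a rotation vector about the tool's x, y, z each as a share of pi/2 rad, from -1 to 1. In form: [[dx, dy, dz, ax, ay, az], ...]. A call has 1 to 20 rows; each row is the pose to reach, as a shift and turn from the pose measured when the call began, along the tool's axes at that moment; what a row does not reach only later rows make up. A row lasts 1/8 s, in which the tool goes at most 62.5 mm and 10.7 degrees, less where a joint would pass 70% of its speed; a pose out of reach is approached as far as the arm can. A call with a number of a shift or a turn outside -1 to 1 is refused whole. A call with a gripper value outside its range is refused whole. "jaw" is the gripper's target within -1 to 1 (fully open at 1, half-way at 0, shut at -1), set as the call begins (left out, the last holds). The fingers move at their own pace and stop on an object; the grip force is fixed at half the most. Time passes only in rows, so rows that repeat a pose let the fingers close. It gives the time, the measured TCP pose, the force and the opening at its end, in the units of the state.
- bot.read_state(): the state, without advancing time (a new reading comes with each control period).
- bot.capture(name): name is "side" or "top" or "wrist"; returns the picture (480x640x3 uint8, blue, green, red); there is no depth.
- bot.camera_info(name): a dict with "camera_matrix" (3x3 intrinsics, pixels), "view" (4x4, takes a point from world to camera coordinates); the wrist camera has in their place "mount" (4x4, takes a point from camera to tool coordinates, whose origin is the TCP and whose axes are the flange's). Camera axes: x right, y down, z forward; pixel columns grow to the right and rows downward; lengths in m; the calibration is good to about 2 mm. A picture is of the moment at which its call begins: read the wrist's pose just before it. camera_info takes no time and is no camera call.
- bot.hand_in(): hands the job in, once; it reports no verdict.
The state is a dict: "time_s": time; "joint_positions": joint angles; "qvel": joint speeds; "tau": joint torques, N m; "position": TCP position; "tcp_rot": TCP orientation; "force": force on the tool from outside, world axes, zero at the start; "moment": the same for the moment, N m; "opening": opening from 0.0 (shut) to 1.0 (fully open).
Only numpy, scipy, OpenCV 4.12 (cv2) and the standard library are available. Lean on these libraries where they do the work, as an engineer would, in place of code of your own. Each camera call takes 0.05 s, during which the arm holds its last target.

### The job

One of the four canister lids on the tray has not been pushed home and rocks. Press the lids lightly near their edges until you have found and rocked the loose one, then push that lid straight down in its middle until it sits flat and fully home on its canister like the others. Only press with the fingertips: do not lift or carry any lid, and leave the salt shaker, garlic and lemon where they are.

Things in the scene. Friction and masses are not known exactly. Their poses are not given: they have to be found in the camera images.
- caddy: Square wooden serving tray, 252 x 252 mm, fixed to the worktop, with four identical white ceramic canisters (100 mm outside diameter, centres at x +-60, y +-60 mm in the tray's frame) standing fixed in it. Origin: centre of the tray's underside, on the worktop; z up; at yaw 0 its x points away from the robot, y to the robot's left. The canisters' rims are 72 mm above the origin. Each has a flat round lid.
- lid_1_top (a point): Centre of the top face of the lid on the near left (caddy x -60, y +60) mm canister; z is the lid's own axis, up when level (yaw means nothing). Home: top face 82 mm above the worktop, firm under a press anywhere. Not home (one of the four, any of them): 3 to 5 mm higher, level when untouched.
- mouth_1 (a point): Centre of the rim of the near left (caddy x -60, y +60) mm canister, 72 mm above the worktop, fixed to the caddy; z up. The underside of a lid that is home lies at this height.
- lid_2_top (a point): Centre of the top face of the lid on the near right (caddy x -60, y -60) mm canister; z is the lid's own axis, up when level (yaw means nothing). Home: top face 82 mm above the worktop, firm under a press anywhere. Not home (one of the four, any of them): 3 to 5 mm higher, level when untouched.
- mouth_2 (a point): Centre of the rim of the near right (caddy x -60, y -60) mm canister, 72 mm above the worktop, fixed to the caddy; z up. The underside of a lid that is home lies at this height.
- lid_3_top (a point): Centre of the top face of the lid on the far left (caddy x +60, y +60) mm canister; z is the lid's own axis, up when level (yaw means nothing). Home: top face 82 mm above the worktop, firm under a press anywhere. Not home (one of the four, any of them): 3 to 5 mm higher, level when untouched.
- mouth_3 (a point): Centre of the rim of the far left (caddy x +60, y +60) mm canister, 72 mm above the worktop, fixed to the caddy; z up. The underside of a lid that is home lies at this height.
- lid_4_top (a point): Centre of the top face of the lid on the far right (caddy x +60, y -60) mm canister; z is the lid's own axis, up when level (yaw means nothing). Home: top face 82 mm above the worktop, firm under a press anywhere. Not home (one of the four, any of them): 3 to 5 mm higher, level when untouched.
- mouth_4 (a point): Centre of the rim of the far right (caddy x +60, y -60) mm canister, 72 mm above the worktop, fixed to the caddy; z up. The underside of a lid that is home lies at this height.
- salt_shaker: Glass salt shaker with a grey cap, 44 mm diameter, 90 mm high, standing loose in the middle of the tray between the four canisters (its top is 102 mm above the worktop). Origin: centre of its underside. To be left alone.
- garlic: Garlic bulb, 56 mm, loose on the worktop on the tray's left side. Origin: its underside. To be left alone.
- lemon_1: Lemon, 71 x 53 x 51 mm, loose on the worktop on the tray's right side. Origin: its underside. To be left alone.
- lid_1: Lid 1: loose pale wooden disc, 104 mm across, 10 mm thick, 70 to 140 g, rubber plug below (83 mm, 6 mm deep; 3 mm play). Origin: centre of the disc's underside. If not home: a light press (3 N) 35 to 45 mm off centre tips it 0.06 to 0.11 rad until that edge meets the rim; let go, it falls back level; a slow push of 12 to 20 N at the centre drives it down for good.
- lid_2: Lid 2: loose pale wooden disc, 104 mm across, 10 mm thick, 70 to 140 g, rubber plug below (83 mm, 6 mm deep; 3 mm play). Origin: centre of the disc's underside. If not home: a light press (3 N) 35 to 45 mm off centre tips it 0.06 to 0.11 rad until that edge meets the rim; let go, it falls back level; a slow push of 12 to 20 N at the centre drives it down for good.
- lid_3: Lid 3: loose pale wooden disc, 104 mm across, 10 mm thick, 70 to 140 g, rubber plug below (83 mm, 6 mm deep; 3 mm play). Origin: centre of the disc's underside. If not home: a light press (3 N) 35 to 45 mm off centre tips it 0.06 to 0.11 rad until that edge meets the rim; let go, it falls back level; a slow push of 12 to 20 N at the centre drives it down for good.
- lid_4: Lid 4: loose pale wooden disc, 104 mm across, 10 mm thick, 70 to 140 g, rubber plug below (83 mm, 6 mm deep; 3 mm play). Origin: centre of the disc's underside. If not home: a light press (3 N) 35 to 45 mm off centre tips it 0.06 to 0.11 rad until that edge meets the rim; let go, it falls back level; a slow push of 12 to 20 N at the centre drives it down for good.
Things that resemble listed ones, but are neither listed nor needed, are in the scene too. What is shaped like the lid_1 but green or orange is not meant.

How it is judged (in metres and radians):
On the way, in this order (a step that is already met when the one before it is completed fails the run):
1. the loose lid is rocked by a press of the fingers (it tips by more than 0.03 rad) (((angle between lid_1_top's own z axis and vertical above 0.03 rad and contact force between the fingers and lid_1 above 0.2 N) or (angle between lid_2_top's own z axis and vertical above 0.03 rad and contact force between the fingers and lid_2 above 0.2 N) or (angle between lid_3_top's own z axis and vertical above 0.03 rad and contact force between the fingers and lid_3 above 0.2 N) or (angle between lid_4_top's own z axis and vertical above 0.03 rad and contact force between the fingers and lid_4 above 0.2 N))), for 0.1 s.
2. all four lids lie flat and home on their canisters (z of lid_1_top in the frame of mouth_1 between 0.008 and 0.0115 m and angle between each of lid_1_top, lid_2_top, lid_3_top, lid_4_top's own z axis and vertical below 0.035 rad and horizontal distance between lid_1_top and mouth_1 below 0.007 m and z of lid_2_top in the frame of mouth_2 between 0.008 and 0.0115 m and horizontal distance between lid_2_top and mouth_2 below 0.007 m and z of lid_3_top in the frame of mouth_3 between 0.008 and 0.0115 m and horizontal distance between lid_3_top and mouth_3 below 0.007 m and z of lid_4_top in the frame of mouth_4 between 0.008 and 0.0115 m and horizontal distance between lid_4_top and mouth_4 below 0.007 m), for 0.2 s.
At the end, for the whole second after the job is handed in: All four lids rest home on their own canisters: top face 8 to 11.5 mm above the rim (10 mm when home), tilted less than 0.035 rad, within 7 mm of the canister's axis, and at rest (all of step 2 and linear speed of each of lid_1, lid_2, lid_3, lid_4 below 0.02 m/s); the robot touches nothing.
It fails at once if a lid is lifted (its middle more than 15 mm above home) or tipped by more than 0.35 rad (z of lid_1_top in the frame of mouth_1 above 0.025 m or z of lid_2_top in the frame of mouth_2 above 0.025 m or z of lid_3_top in the frame of mouth_3 above 0.025 m or z of lid_4_top in the frame of mouth_4 above 0.025 m or angle between any of lid_1_top, lid_2_top, lid_3_top, lid_4_top's own z axis and vertical above 0.35 rad).
It fails at once if the salt shaker, garlic or lemon is moved by more than 25 mm, or the shaker tipped by more than 0.3 rad (distance of any of salt_shaker, garlic, lemon_1 from where it was at the start of the episode above 0.025 m or angle between salt_shaker's own z axis and vertical above 0.3 rad).
It also fails if it takes over 51 s, if anything falls off the work surface, if the arm or the gripper's body presses on something with over 40 N, if the wrist force passes 120 N, or if a joint passes its speed limit or range.

## Working session

There is one attempt and no reset: what is moved stays moved. The work goes in short steps, Python scripts to look and compute and a tool call to move; the robot and the scene stay as the last step left them, time stands still between calls to the robot, and variables do not carry over. Pictures are saved under pics/ and viewed, and the job is handed in when it is done.

Besides the shell and the picture viewer there is one more tool, called after "Call:" in YAML: its name, and indented under it one key for each argument. carry_out: Moves the arm, as the interface text tells. Shift numbers are shares of 200 mm and turn numbers shares of pi/2 rad, none past 1 either way. Its arguments: {"type":"object","properties":{"targets":{"type":"array"},"jaw":{"type":"number"}},"required":["targets"]}

```bash
mkdir -p pics
python3 - <<'E'
from rig import bot
import cv2,json
s=bot.read_state();print(s)
for n in("side","top"):
    cv2.imwrite(f"pics/{n}0.png",bot.capture(n))
    i=bot.camera_info(n);print(n,i)
print(bot.camera_info("wrist"))
E
```

```text
{'time_s': 0.0, 'joint_positions': array([-8.15606746e+01,  3.02765685e+01,  8.21557891e+01, -2.53024597e-03,
        6.76887729e+01, -1.02271603e+01]), 'qvel': array([ 0.0552586 ,  0.02859721,  0.00028202,  0.02711736,  0.07167525,
       -0.00120465]), 'tau': array([ 1.29978009e-03, -4.40033519e+01, -1.76593602e+01,  6.34118216e-02,
        5.81447489e-02, -1.47466803e-04]), 'position': array([ 0.1999526 , -0.59142825,  0.24060061]), 'tcp_rot': array([[ 9.47392333e-01,  3.20074436e-01, -3.50685627e-04],
       [ 3.20074453e-01, -9.47390097e-01,  2.08523564e-03],
       [ 3.35194533e-04, -2.08778177e-03, -9.99997764e-01]]), 'force': array([ 0.53163014, -0.75798997,  0.36975722]), 'moment': array([0.02779458, 0.0099577 , 0.08871703]), 'opening': 0.9992764392368616}
side {'camera_matrix': array([[554.97907818,   0.        , 321.29465814],
       [  0.        , 554.97907818, 246.70086037],
       [  0.        ,   0.        ,   1.        ]]), 'view': array([[-0.72729005, -0.6861104 , -0.01736958,  0.4255331 ],
       [-0.47548044,  0.52194609, -0.70816003,  0.30888335],
       [ 0.49494
[... 362 characters left out ...]
-0.97623873,  0.00271271, -0.21668084,  0.59826161],
       [ 0.21669214,  0.00497834, -0.9762273 ,  1.19428948],
       [ 0.        ,  0.        ,  0.        ,  1.        ]])}
{'camera_matrix': array([[356.42429731,   0.        , 319.98286312],
       [  0.        , 356.42429731, 238.24732526],
       [  0.        ,   0.        ,   1.        ]]), 'mount': array([[-9.66874021e-04, -9.58355547e-01, -2.85576104e-01,
         7.89769900e-02],
       [ 9.99998907e-01, -1.24613112e-03,  7.96158011e-04,
         5.71290788e-04],
       [-1.11886772e-03, -2.85575022e-01,  9.58355704e-01,
        -1.42876528e-01],
       [ 0.00000000e+00,  0.00000000e+00,  0.00000000e+00,
         1.00000000e+00]])}
```

View pics/top0.png

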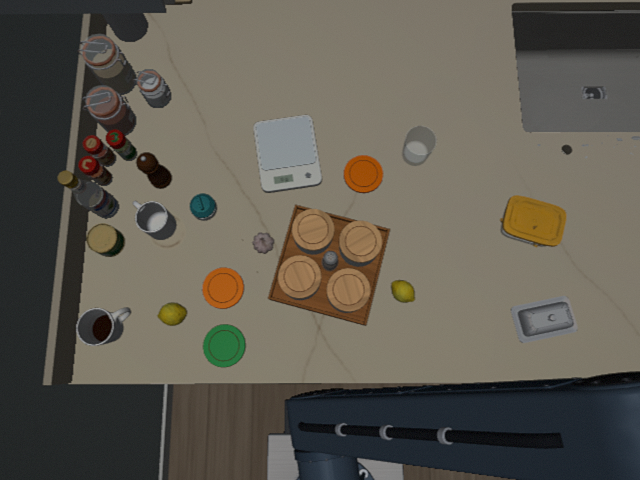

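View pics/side0.png

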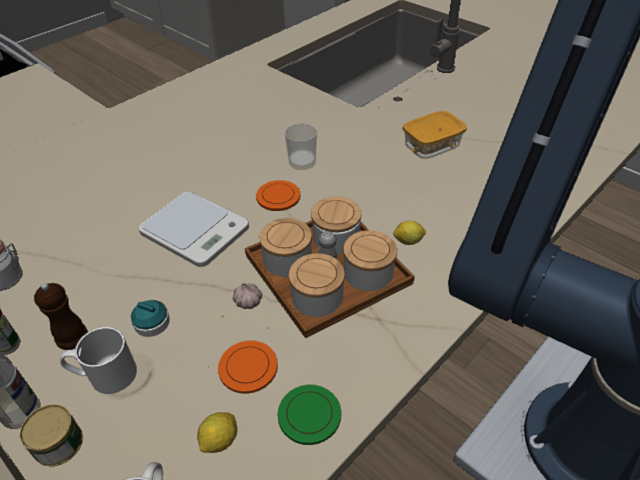

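The top view shows the four lids at about (300,277) near left, (348,289) near right, (313,230) far left and (361,242) far right. The shaker is at (330,260), the garlic at (263,243) and the lemon at (403,291). The look-alikes are orange discs at (223,288) and (363,174) and a green disc at (224,345). I'll use the pale wooden ones.

```bash
cat > h.py <<'E'
import numpy as np,cv2
from rig import bot
def cast(info,px,z):
    K=np.array(info["camera_matrix"]);V=np.array(info["view"]);R=V[:3,:3];t=V[:3,3]
    o=-R.T@t; d=R.T@np.linalg.solve(K,[px[0],px[1],1.]); return o+d*(z-o[2])/d[2]
def proj(info,p):
    V=np.array(info["view"]);c=V[:3,:3]@p+V[:3,3];u=np.array(info["camera_matrix"])@c;return u[:2]/u[2]
E
python3 - <<'E'
from h import *
for n in("top","side"):
    im=cv2.imread(f"pics/{n}0.png");i=bot.camera_info(n)
    hsv=cv2.cvtColor(im,cv2.COLOR_BGR2HSV)
    seeds={"top":[(300,277),(348,289),(313,230),(361,242)],"side":[(316,272),(370,252),(287,238),(336,214)]}[n]
    for s in seeds:print(n,s,hsv[s[1]-8:s[1]+8:5,s[0]-12:s[0]+12:8].reshape(-1,3).mean(0))
    m=cv2.inRange(hsv,(8,70,135),(22,190,255));m=cv2.morphologyEx(m,cv2.MORPH_OPEN,np.ones((3,3)))
    cv2.imwrite(f"pics/m_{n}.png",m)
    cs,_=cv2.findContours(m,cv2.RETR_EXTERNAL,cv2.CHAIN_APPROX_NONE)
    for c in cs:
        a=cv2.contourArea(c)
        if a<500 or a>4000: continue
        h=cv2.convexHull(c); P=np.array([cast(i,p[0],.082)[:2] for p in c],np.float32)
        e=cv2.fitEllipse(P*1000);print(n,a,cv2.fitEllipse(c),"world",np.round(e[0],1),np.round(e[1],1))
    cv2.imwrite(f"pics/crop_{n}.png",cv2.resize(im[190:340,230:420],None,fx=4,fy=4,interpolation=cv2.INTER_CUBIC)[:600])
E
```

```text
top (300, 277) [ 15.16666667 118.58333333 152.16666667]
top (348, 289) [ 15.33333333 118.33333333 150.5       ]
top (313, 230) [ 15.91666667 117.25       147.58333333]
top (361, 242) [ 15.75       116.41666667 149.        ]
top 1068.5 ((347.73809814453125, 288.7406005859375), (36.82323455810547, 38.42034912109375), 5.724404335021973) world [487.9 -32.5] [87.1 91.6]
top 1030.5 ((298.75836181640625, 273.9881896972656), (34.3253173828125, 39.56590270996094), 46.23180389404297) world [523.5  83.7] [82.8 94.4]
top 920.5 ((361.70086669921875, 239.8988494873047), (32.657833099365234, 37.13908386230469), 142.9779815673828) world [606.5 -67.9] [80.2 90.7]
top 894.0 ((311.15447998046875, 229.20474243164062), (32.98308563232422, 35.96815872192383), 157.92233276367188) world [633.6  54.4] [80.3 90. ]
side (316, 272) [ 15.25       108.08333333 176.58333333]
side (370, 252) [ 15.41666667 109.         173.91666667]
side (287, 238) [ 15.25       108.33333333 175.16666667]
side (336, 214) [ 15.25       108.91666667 173.08333333]
side 1354.0 ((45.58440017700195, 427.932373046875), (34.45736312866211, 50.20122146606445), 55.261024475097656) world [598.9 576.1] [63.4 64. ]
side 1712.0 ((316.18487548828125, 273.5701599121094), (40.203041076660156, 54.299678802490234), 87.33343505859375) world [517.3  83.6] [100.3 100.9]
side 1515.0 ((369.90093994140625, 248.80633544921875), (36.8665657043457, 52.402408599853516), 92.92345428466797) world [485.3 -32.9] [100.3 101.1]
side 1399.5 ((285.06793212890625, 235.37222290039062), (35.018218994140625, 50.93506622314453), 85.3245620727539) world [633.6  51.4] [100.9 101.1]
side 1241.5 ((335.67144775390625, 212.2315216064453), (32.14179229736328, 49.267356872558594), 89.50144958496094) world [605.8 -67.3] [100.4 101.9]
side 1128.5 ((434.225341796875, 126.58930969238281), (27.13981056213379, 55.84658432006836), 81.39042663574219) world [ 640.2 -466.9] [107.9 153.5]
```

View pics/crop_side.png

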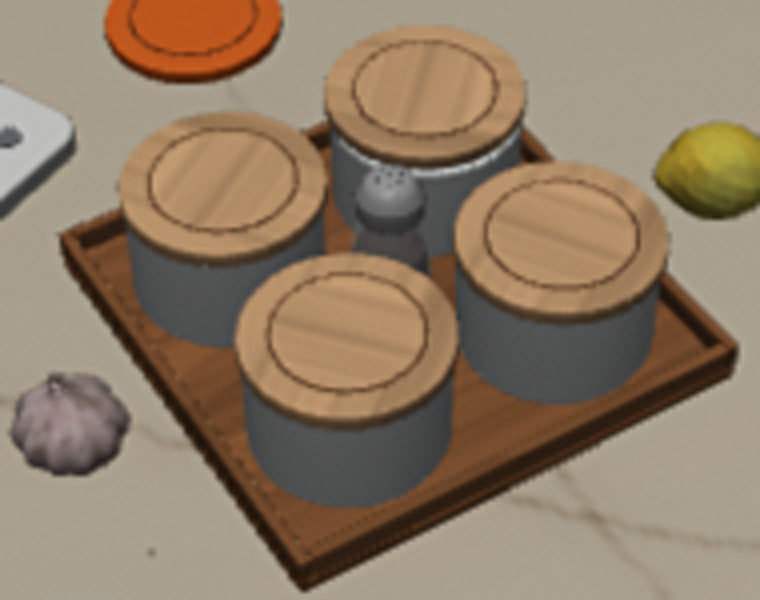

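View pics/crop_top.png

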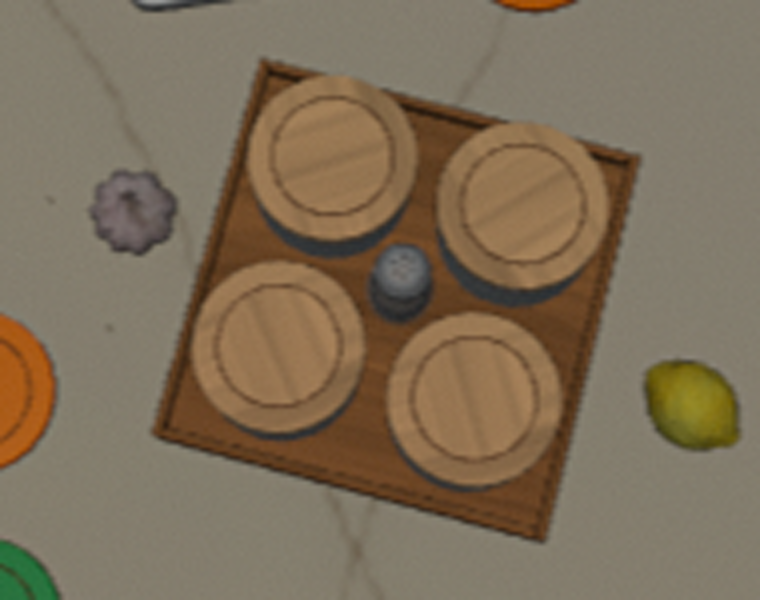

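Lid 4 (far right) shows a white rim gap under it at crop pixel (430,160). Its ray-cast centre also sits about 3–4 mm "too far" compared with the square formed by the other three. Both signs say it is the raised one. The centre implied by the square is about (0.6015, -0.0648). I'll move above a point 38 mm off that centre along tool x, at about (0.637, -0.052), with the jaws shut.

Call:
carry_out:
  targets:
    - [0.25,-0.15,0,0,0,0]
    - [0.5,-0.31,0,0,0,0]
    - [0.75,-0.46,0,0,0,0]
    - [0.98,-0.62,0,0,0,0]
    - [0.98,-0.62,0,0,0,0]
  jaw: -1

```text
time_s: 0.72
position: [0.3474, -0.4071, 0.2405]
tcp_rot: [[0.946, 0.325, -0.001], [0.325, -0.946, 0.005], [0.0, -0.005, -1.0]]
force: [0.1, -0.8, -0.2]
opening: 0.519
```

Call:
carry_out:
  targets:
    - [0.25,-0.15,0,0,0,0]
    - [0.5,-0.31,0,0,0,0]
    - [0.75,-0.46,0,0,0,0]
    - [0.98,-0.62,0,0,0,0]
    - [0.98,-0.62,0,0,0,0]

```text
time_s: 1.35
position: [0.494, -0.224, 0.241]
tcp_rot: [[0.944, 0.33, -0.001], [0.33, -0.944, 0.005], [0.001, -0.005, -1.0]]
force: [-0.6, 0.7, 0.0]
opening: 0.02
```

Call:
carry_out:
  targets:
    - [0.25,-0.15,0,0,0,0]
    - [0.5,-0.3,0,0,0,0]
    - [0.75,-0.45,0,0,0,0]
    - [0.96,-0.57,0,0,0,0]
    - [0.96,-0.57,0.25,0,0,0]
    - [0.96,-0.57,0.5,0,0,0]
    - [0.96,-0.57,0.5,0,0,0]
    - [0.96,-0.57,0.5,0,0,0]

```text
time_s: 2.35
position: [0.6386, -0.0542, 0.1431]
tcp_rot: [[0.945, 0.328, 0.001], [0.328, -0.945, 0.005], [0.003, -0.004, -1.0]]
force: [-0.0, 0.2, 1.1]
opening: 0.007
```

Run:
```python
from h import *
for n in("side","wrist"):
    im=bot.capture(n)
    cv2.imwrite(f"pics/{n}1.png",im if n=="wrist" else cv2.resize(im[150:350,220:480],None,fx=3,fy=3,interpolation=cv2.INTER_CUBIC))
s=bot.read_state();print(s['position'],s['force'],s['tcp_rot'])
```

```text
[ 0.63925686 -0.05388102  0.14440821] [ 0.10717257 -0.16086932  0.01609772] [[ 0.94435561  0.32890449  0.00378406]
 [ 0.32889007 -0.94435987  0.00396986]
 [ 0.00487922 -0.00250442 -0.99998496]]
```

View pics/side1.png

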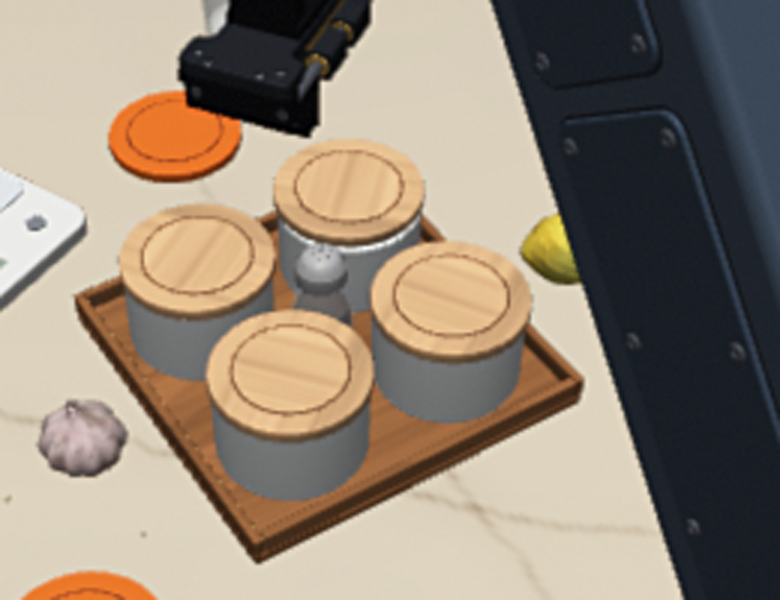

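View pics/wrist1.png

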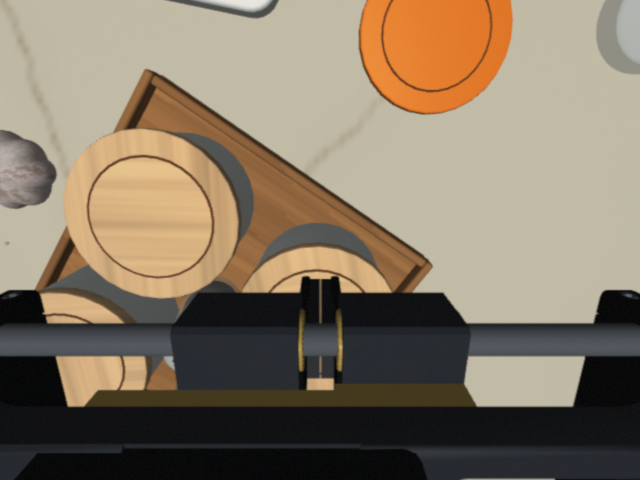

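Run:
```python
from h import *
s=bot.read_state();R=s['tcp_rot'];p=s['position']
i=bot.camera_info("side")
tip=p+R@[0,0,.019]
u=proj(i,tip);print("tip side crop",(u-[220,150])*3)
w=bot.camera_info("wrist");M=w["mount"]
T=np.eye(4);T[:3,:3]=R;T[:3,3]=p
V=np.linalg.inv(T@M);info={"camera_matrix":w["camera_matrix"],"view":V}
print("tip wrist",proj(info,tip))
for C in ([.6015,-.0648,.086],[.6375,-.052,.086],[.6015+.052*.944,-.0648+.052*.329,.086]):
    print(C,proj(info,np.array(C)),(proj(i,np.array(C))-[220,150])*3)
# contour of lid4 in side pic, shaker, garlic, lemon
im=cv2.imread("pics/side1.png")
hsv=cv2.cvtColor(im,cv2.COLOR_BGR2HSV);m=cv2.inRange(hsv,(8,70,150),(22,190,255));m=cv2.morphologyEx(m,cv2.MORPH_OPEN,np.ones((9,9)))
for c in cv2.findContours(m,cv2.RETR_EXTERNAL,cv2.CHAIN_APPROX_NONE)[0]:
    if 5000<cv2.contourArea(c)<30000:
        for z in(.082,.086):
            P=np.array([cast(i,q[0]/3+[220,150],z)[:2] for q in c],np.float32)*1000
            e=cv2.fitEllipse(P);print(z,np.round(e[0],1),np.round(e[1],1))
```

```text
tip side crop [296.93748105 124.78533128]
tip wrist [318.61873885 297.32667007]
[0.6015, -0.0648, 0.086] [315.81814121 326.56527312] [349.10501132 185.4194068 ]
[0.6375, -0.052, 0.086] [315.14177086 270.40233022] [298.21318437 171.38949198]
[0.650588, -0.047692, 0.086] [315.42850569 248.75564009] [280.3024101 166.1163665]
0.082 [523.   88.7] [106.5 129.3]
0.086 [520.4  91.3] [105.9 128.7]
0.082 [484.1 -31.9] [102.5 103.3]
0.086 [481.7 -28.8] [102.  102.7]
0.082 [631.6  51.7] [102.5 103.8]
0.086 [628.5  54.4] [101.9 103.3]
0.082 [603.9 -66.3] [102.8 103.3]
0.086 [600.9 -62.9] [102.3 102.7]
```

The projected tip and lid centre agree with both pictures, and the tip is 39 mm off centre, about 39 mm above the lid top. Next I'll approach to a few mm above, then go down slowly.

Call:
carry_out:
  targets:
    - [0,0,0.09,0,0,0]
    - [0,0,0.165,0,0,0]
    - [0,0,0.165,0,0,0]
    - [0,0,0.165,0,0,0]

```text
time_s: 2.95
position: [0.6393, -0.0536, 0.1111]
tcp_rot: [[0.944, 0.329, 0.003], [0.329, -0.944, 0.004], [0.005, -0.003, -1.0]]
force: [0.4, 0.6, -0.4]
opening: 0.001
```

Call:
carry_out:
  targets:
    - [0,0,0.01,0,0,0]
    - [0,0,0.02,0,0,0]
    - [0,0,0.03,0,0,0]
    - [0,0,0.03,0,0,0]
    - [0,0,0.03,0,0,0]

```text
time_s: 3.58
position: [0.6393, -0.0536, 0.1052]
tcp_rot: [[0.944, 0.329, 0.003], [0.329, -0.944, 0.004], [0.004, -0.003, -1.0]]
force: [-0.5, -0.3, -0.0]
opening: 0.006
```

Call:
carry_out:
  targets:
    - [0,0,0.005,0,0,0]
    - [0,0,0.01,0,0,0]
    - [0,0,0.01,0,0,0]
    - [0,0,0.01,0,0,0]

```text
time_s: 4.08
position: [0.6396, -0.0536, 0.1033]
tcp_rot: [[0.944, 0.329, 0.004], [0.329, -0.944, 0.004], [0.005, -0.002, -1.0]]
force: [0.2, -0.2, 2.1]
opening: 0.005
```

Run:
```python
from h import *
im=bot.capture("side")
cv2.imwrite("pics/side2.png",cv2.resize(im[150:300,260:420],None,fx=4,fy=4,interpolation=cv2.INTER_CUBIC))
s=bot.read_state();print(s['time_s'],s['position'],s['force'])
```

```text
4.125 [ 0.63956587 -0.05362961  0.10332188] [-0.32212673 -0.08084117  2.06334832]
```

View pics/side2.png

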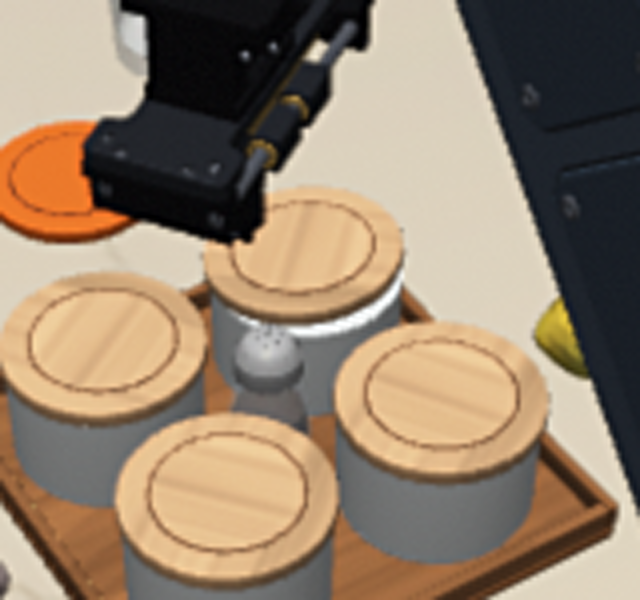

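The force is 2 N and lid 4's near gap, at (350,320), has widened, so it is tipping. I'll press about 2 mm further, watching the force.

Call:
carry_out:
  targets:
    - [0,0,0.005,0,0,0]
    - [0,0,0.01,0,0,0]
    - [0,0,0.01,0,0,0]
    - [0,0,0.01,0,0,0]

```text
time_s: 4.62
position: [0.6397, -0.0536, 0.1029]
tcp_rot: [[0.944, 0.329, 0.004], [0.329, -0.944, 0.004], [0.005, -0.002, -1.0]]
force: [-1.4, 1.0, 9.9]
opening: 0.005
```

Run:
```python
from h import *
im=bot.capture("side")
cv2.imwrite("pics/side3.png",cv2.resize(im[150:300,260:420],None,fx=4,fy=4,interpolation=cv2.INTER_CUBIC))
s=bot.read_state();print(s['time_s'],s['position'],s['force'])
```

```text
4.675 [ 0.63971281 -0.05358763  0.10293154] [-1.06579234  0.30032469  9.12108071]
```

View pics/side3.png

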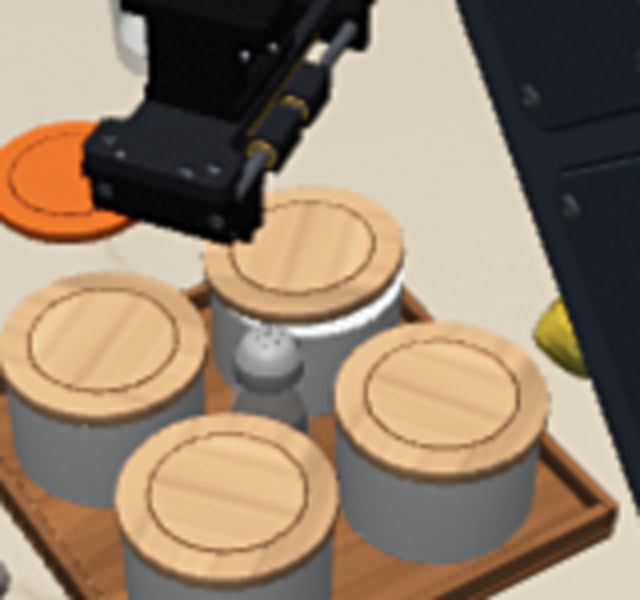

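The edge has met the rim (9 N, no further travel), so the lid was fully tipped. Now I'll release it.

Call:
carry_out:
  targets:
    - [0,0,-0.03,0,0,0]
    - [0,0,-0.15,0,0,0]
    - [0,0,-0.15,0,0,0]
    - [0,0,-0.15,0,0,0]

```text
time_s: 5.18
position: [0.639, -0.0536, 0.1323]
tcp_rot: [[0.944, 0.329, 0.003], [0.329, -0.944, 0.004], [0.004, -0.003, -1.0]]
force: [-0.3, -0.4, 0.5]
opening: 0.004
```

```bash
cat > look.py <<'E'
from h import *
import sys
im=bot.capture("side");i=bot.camera_info("side")
cv2.imwrite(sys.argv[1],cv2.resize(im[150:300,260:420],None,fx=4,fy=4,interpolation=cv2.INTER_CUBIC))
s=bot.read_state();print(s['time_s'],s['position'],s['force'])
hsv=cv2.cvtColor(im,cv2.COLOR_BGR2HSV);m=cv2.inRange(hsv,(8,70,150),(22,190,255));m=cv2.morphologyEx(m,cv2.MORPH_OPEN,np.ones((3,3)))
for c in cv2.findContours(m,cv2.RETR_EXTERNAL,cv2.CHAIN_APPROX_NONE)[0]:
    x=c[:,0].mean(0)
    if 600<cv2.contourArea(c)<3000 and 260<x[0]<400 and 180<x[1]<300:
            P=np.array([cast(i,q[0],.082)[:2] for q in c],np.float32)*1000
            e=cv2.fitEllipse(P);print(np.round(e[0],1),np.round(e[1],1))
E
python3 look.py pics/side4.png
```

```text
5.225 [ 0.63880692 -0.05358793  0.13193208] [-0.08718993  0.1385935   0.55046329]
[526.8  89.6] [105.9 134.9]
[485.2 -32.1] [101.2 102. ]
[632.7  51.5] [100.8 102.6]
[604.9 -66.5] [100.9 102. ]
```

View pics/side4.png

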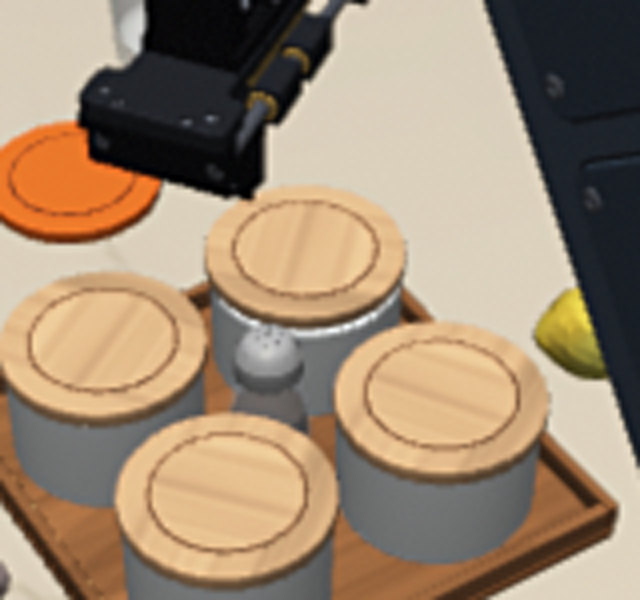

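The lid fell back level and is still raised, with its centre at about (0.602, -0.064). Now over its middle.

Call:
carry_out:
  targets:
    - [-0.1,-0.01,0,0,0,0]
    - [-0.19,-0.01,0,0,0,0]
    - [-0.19,-0.01,0.06,0,0,0]
    - [-0.19,-0.01,0.11,0,0,0]
    - [-0.19,-0.01,0.11,0,0,0]
    - [-0.19,-0.01,0.11,0,0,0]

```text
time_s: 5.98
position: [0.6028, -0.0639, 0.1094]
tcp_rot: [[0.944, 0.329, 0.003], [0.329, -0.944, 0.004], [0.004, -0.003, -1.0]]
force: [0.2, -0.5, 0.9]
opening: 0.004
```

Call:
carry_out:
  targets:
    - [0,0,0.005,0,0,0]
    - [0,0,0.01,0,0,0]
    - [0,0,0.015,0,0,0]
    - [0,0,0.02,0,0,0]
    - [0,0,0.02,0,0,0]

```text
time_s: 6.6
position: [0.6029, -0.064, 0.1056]
tcp_rot: [[0.944, 0.329, 0.003], [0.329, -0.944, 0.004], [0.004, -0.003, -1.0]]
force: [-0.3, 0.7, 1.4]
opening: 0.008
```

Call:
carry_out:
  targets:
    - [0,0,0.003,0,0,0]
    - [0,0,0.006,0,0,0]
    - [0,0,0.009,0,0,0]
    - [0,0,0.012,0,0,0]
    - [0,0,0.015,0,0,0]
    - [0,0,0.015,0,0,0]

```text
time_s: 7.35
position: [0.603, -0.064, 0.1038]
tcp_rot: [[0.944, 0.33, 0.004], [0.33, -0.944, 0.004], [0.005, -0.002, -1.0]]
force: [-1.3, 0.2, 7.5]
opening: 0.006
```

Call:
carry_out:
  targets:
    - [0,0,0.003,0,0,0]
    - [0,0,0.006,0,0,0]
    - [0,0,0.009,0,0,0]
    - [0,0,0.012,0,0,0]
    - [0,0,0.015,0,0,0]
    - [0,0,0.015,0,0,0]

```text
time_s: 8.1
position: [0.6032, -0.0641, 0.1018]
tcp_rot: [[0.944, 0.33, 0.004], [0.33, -0.944, 0.004], [0.005, -0.002, -1.0]]
force: [-1.8, 0.2, 8.3]
opening: 0.005
```

Call:
carry_out:
  targets:
    - [0,0,0.004,0,0,0]
    - [0,0,0.008,0,0,0]
    - [0,0,0.012,0,0,0]
    - [0,0,0.016,0,0,0]
    - [0,0,0.02,0,0,0]
    - [0,0,0.02,0,0,0]

```text
time_s: 8.85
position: [0.6033, -0.064, 0.1013]
tcp_rot: [[0.944, 0.33, 0.005], [0.33, -0.944, 0.003], [0.006, -0.001, -1.0]]
force: [-5.9, 0.7, 22.5]
opening: 0.003
```

```bash
python3 look.py pics/side5.png
```

```text
8.9 [ 0.60330801 -0.06404765  0.1013107 ] [-5.86325758  1.53855399 22.28401869]
[526.7  89.8] [106.  134.8]
[485.2 -32.1] [101.2 102. ]
[632.7  51.4] [100.8 102.7]
[595.6 -61.5] [ 87.2 100.8]
```

View pics/side5.png

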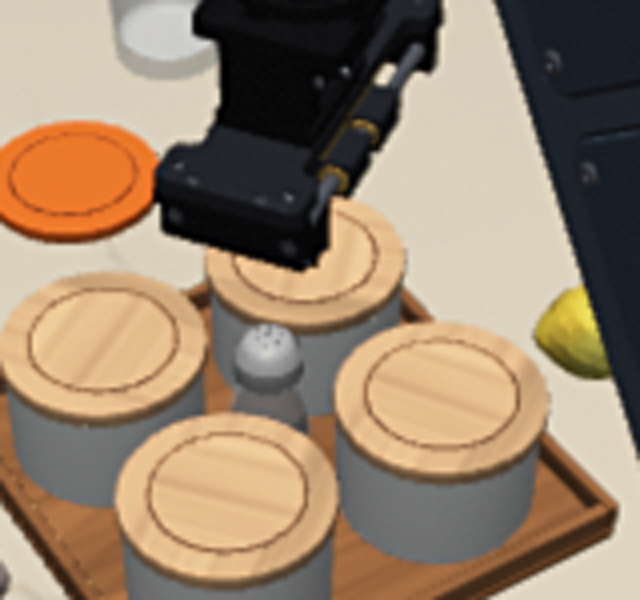

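The white gap is gone, and the tip stands at 0.082 m with 22 N and no more travel, so the lid is home. I'll retreat straight up.

Call:
carry_out:
  targets:
    - [0,0,-0.03,0,0,0]
    - [0,0,-0.06,0,0,0]
    - [0,0,-0.25,0,0,0]
    - [0,0,-0.5,0,0,0]
    - [-0.4,0,-0.6,0,0,0]
    - [-0.4,0.3,-0.7,0,0,0]
    - [-0.4,0.6,-0.7,0,0,0]
    - [-0.4,0.8,-0.7,0,0,0]
    - [-0.4,0.8,-0.7,0,0,0]
    - [-0.4,0.8,-0.7,0,0,0]

```text
time_s: 10.15
position: [0.5791, -0.2411, 0.2397]
tcp_rot: [[0.944, 0.33, 0.003], [0.33, -0.944, 0.005], [0.005, -0.004, -1.0]]
force: [0.8, 1.1, 0.9]
opening: 0.01
```

```bash
python3 look.py pics/side6.png
python3 - <<'E'
from h import *
cv2.imwrite("pics/top6.png",bot.capture("top"))
E
```

```text
10.2 [ 0.57914348 -0.24058142  0.23988278] [-0.37420973 -0.63379502  0.19908509]
[517.4  83.6] [101. 102.]
[485.2 -32.8] [101. 101.]
[633.2  51.3] [100.5 101.7]
[602.4 -63.5] [100.1 101.4]
```

View pics/side6.png

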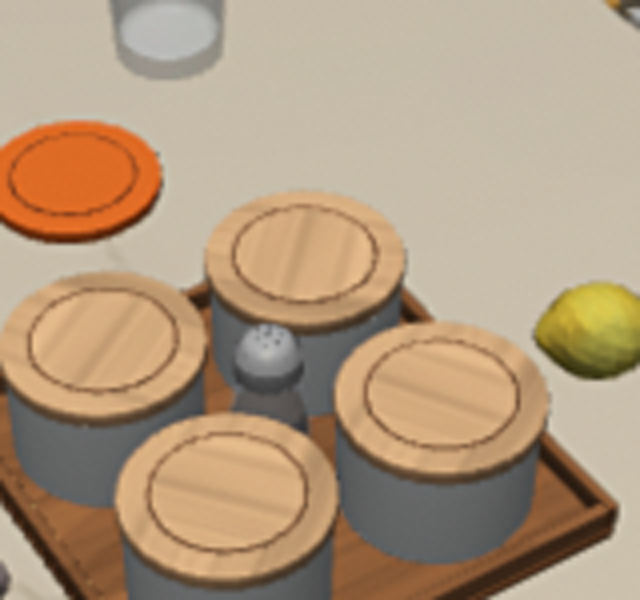

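View pics/top6.png

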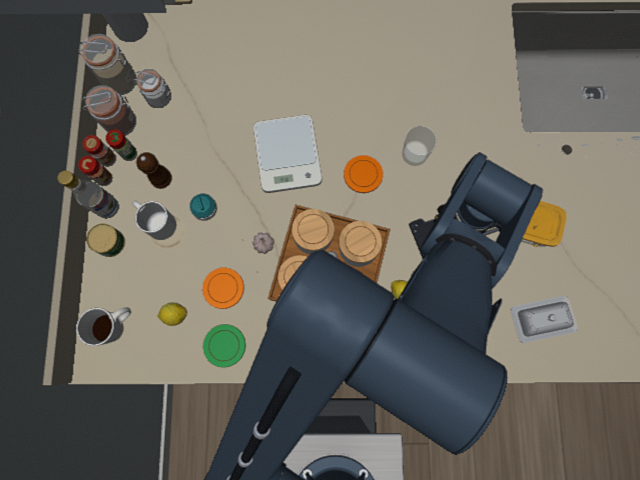

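The four lids now make a regular square on the 82 mm plane. Lid 4 is within 2 mm of its predicted centre and shows no gap. The shaker, lemon and garlic haven't moved, and the arm is clear.

```bash
python3 -c "
from rig import bot
print(bot.hand_in())"
```

```text
the job is handed in; nothing more can be done
None
```

The loose lid was lid 4 (far right), and it is now pushed home; I handed the job in at about 10 s on the robot's clock. I spotted it from the side view, which showed a white gap at its rim, so I did not press the other three lids. I pressed lid 4 about 39 mm off centre until its edge met the rim. It tipped visibly and then fell back level when released. A slow push in its middle drove it down, and it stopped firm at 22 N.

- **Seating:** the fingertips ended at about 82 mm above the worktop, which is the home height, and the gap is gone. Lid 4 is within about 2 mm of where the other three lids put its centre.
- **Edge press force:** the press went past light at the end, reaching about 9–10 N once the edge sat on the rim. This caused no visible harm.
- **Surroundings:** the shaker and lemon look unmoved in the side view and the garlic in the top view. The arm had withdrawn clear of everything before hand-in.
- **Not measured:** I judged the tilt by eye in the pictures. No check failed or disagreed.

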